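# Clear the card-making corner

### The job

Card making is over for today: gather the stray rubber stamps from the desk into the scoop tray on its leather mat, then carry the tray over and tip all the stamps into the white storage box, and set the empty tray back flat on its mat. Hang every ribbon spool on the copper stand, one spool to an arm. Leave the other things on the desk where they are.

Things in the scene. Friction and masses are not known exactly. Their poses are not given: they have to be found in the camera images.
- tray: Pale wooden scoop tray 200 x 140 mm, 300 g. Origin: centre of underside; x from the open pouring end (x = -100 mm, no wall) to the end wall (x = 86 to 100); z up. Floor 4 mm, side walls 5 mm thick, all walls 34 mm high. Mid end wall a handle plate stands up: 60 mm wide, 14 thick, top 88 mm above the underside. Stamps slide on the floor at 27 to 36 degrees of tilt.
- tray_handle (a point): Grip point in the middle of the tray's handle plate, 93 mm from the tray's centre along x, 66 mm above its underside (22 mm below the plate's top); to be pinched across the 14 mm thickness, that is along the tray's x. Axes as the tray's.
- tray_nose (a point): Middle of the underside edge at the tray's open pouring end.
- mat: Dark leather mat, fixed, 250 x 190 x 3 mm, on which the tray starts and to which it returns. Origin: centre of the underside; x along its length, which is also the tray's lengthwise direction there.
- bin: White open storage box with a small brass label holder, fixed, outside 200 x 180 mm, 75 mm high, walls and floor 8 mm. Origin: centre of the underside; z up.
- stamp0: Knob-handled rubber stamp: base block 30 x 30 x 14 mm, on it a round knob 18 mm across and 20 mm tall (34 mm in all), 30 g. Origin: centre of the underside; z along the knob. Starts in the tray.
- stamp1: Knob-handled rubber stamp: base block 30 x 30 x 14 mm, on it a round knob 18 mm across and 20 mm tall (34 mm in all), 30 g. Origin: centre of the underside; z along the knob. Starts in the tray.
- stamp2: Knob-handled rubber stamp: base block 30 x 30 x 14 mm, on it a round knob 18 mm across and 20 mm tall (34 mm in all), 30 g. Origin: centre of the underside; z along the knob. Starts in the tray.
- stamp3: Knob-handled rubber stamp: base block 30 x 30 x 14 mm, on it a round knob 18 mm across and 20 mm tall (34 mm in all), 30 g. Origin: centre of the underside; z along the knob. Starts upright, stray on the desk, if present (1 to 3 of the strays are).
- stamp4: Knob-handled rubber stamp: base block 30 x 30 x 14 mm, on it a round knob 18 mm across and 20 mm tall (34 mm in all), 30 g. Origin: centre of the underside; z along the knob. Starts upright, stray on the desk, if present (1 to 3 of the strays are).
- stamp5: Knob-handled rubber stamp: base block 30 x 30 x 14 mm, on it a round knob 18 mm across and 20 mm tall (34 mm in all), 30 g. Origin: centre of the underside; z along the knob. Starts upright, stray on the desk, if present (1 to 3 of the strays are).
- spool0: Spool of ribbon with square wooden flanges: 60 x 60 mm seen along its axis, 40 mm long along its axis (x), with a square 28 x 28 mm hole right through along x; 70 g; stands on a flat side. Origin: centre of the hole and of the spool, 30 mm above the underside; z up at the start. May be absent (2 or 3 are present).
- spool1: Spool of ribbon with square wooden flanges: 60 x 60 mm seen along its axis, 40 mm long along its axis (x), with a square 28 x 28 mm hole right through along x; 70 g; stands on a flat side. Origin: centre of the hole and of the spool, 30 mm above the underside; z up at the start. May be absent (2 or 3 are present).
- spool2: Spool of ribbon with square wooden flanges: 60 x 60 mm seen along its axis, 40 mm long along its axis (x), with a square 28 x 28 mm hole right through along x; 70 g; stands on a flat side. Origin: centre of the hole and of the spool, 30 mm above the underside; z up at the start. May be absent (2 or 3 are present).
- stand: Copper stand, fixed, on a dark wooden base 100 x 260 x 12 mm. Origin: centre of underside; z up. A 12 mm rail along y, 130 mm up, 20 mm to the +x side, carries three arms pointing along -x (to the robot), 85 mm apart, 80 mm long, 8 mm thick, rising 6 mm to a 12 mm ball at the free end.
- arm0 (a point): Middle of the length and thickness of one arm of the stand (the one at y = -85 mm of the stand): 40 mm from the rail and 40 mm from the ball; 133 mm above the desk. Axes as the stand's. A spool hung upright has its hole centre about 10 mm below the arm's axis.
- arm1 (a point): Middle of the length and thickness of one arm of the stand (the middle one): 40 mm from the rail and 40 mm from the ball; 133 mm above the desk. Axes as the stand's. A spool hung upright has its hole centre about 10 mm below the arm's axis.
- arm2 (a point): Middle of the length and thickness of one arm of the stand (the one at y = +85 mm of the stand): 40 mm from the rail and 40 mm from the ball; 133 mm above the desk. Axes as the stand's. A spool hung upright has its hole centre about 10 mm below the arm's axis.
- mug: White mug, 80 mm across, 90 mm high, origin under its centre; to be left alone.
- pad_tin: Flat dark stamp-pad tin 45 x 70 x 16 mm, origin under its centre; to be left alone.
- paste_jar: Paste jar 52 mm across, 60 mm high, origin under its centre; to be left alone.
- pencil_pot: Copper pencil pot 72 mm across, 100 mm high with pencils to 185 mm, origin under its centre; to be left alone.
- spectacle_case: Brown spectacle case 60 x 150 x 35 mm, origin under its centre; to be left alone.
Not all that is in view belongs to the job. What is shaped like the stamp0 but pink or yellow is not meant.

How it is judged:
By the outcome, as a careful person would: the job done as asked, in the order asked, and still so for the second after the job is handed in, with the robot touching nothing.
Of stamp3, stamp4, stamp5 only 1 to 3 are there at a start; the rules pass over those that are not, and their reading is None.
Of spool0, spool1, spool2 only 2 to 3 are there at a start; the rules pass over those that are not, and their reading is None.
At some moment in a run one of spool0, spool1, spool2, stamp3, stamp4, stamp5 may be knocked a few centimetres aside while the robot is not near it.
It also fails if it takes over 210 s, if anything falls off the work surface, if the arm or the gripper's body presses on something with over 40 N, if the wrist force passes 120 N, or if a joint passes its speed limit or range.

### The arm

A 7-joint arm with a two-finger parallel gripper is mounted at the origin on the work surface. World frame = base frame: x ahead of the robot, y to its left, z up, the work surface at z = 0. Lengths are in m, angles in rad, forces in N, time in s.
With the tool pointing down it reaches from about 0.4 to 0.85 m from the base axis. Payload 10.4 kg.
Tool frame: the origin (TCP) lies at the very end of the fingers, on their centre line; the grasp point (between the pads) lies 19 mm behind it (bot.grasp_offset is the distance from the TCP to the grasp point, in m); z points along the fingers, y is the line along which they close (so a half turn about z gives the same grasp; the last joint's range is limited). The gripper opens to 87 mm and grips with 3 to 60 N. Pads are 19 mm wide; open, the fingers measure 117 mm over their backs; the gripper's body (75 mm by 190 mm) begins 51 mm behind the grasp point.
Start: joints at [-1.154, 0.332, -0.065, 1.46, 0.022, 1.35, -0.088], TCP at [0.266, 0.566, 0.223] pointing down, gripper open.
Joint ranges: [-2.6, 2.6], [-0.5, 2.12], [-1.47, 1.34], [0.16, 2.42], [-1.27, 4.41], [0.06, 2.06], [-2.6, 2.6]. Speed limits (rad/s): [2.22, 2.22, 2.79, 2.79, 3.14, 3.14, 3.14].

### API

Orientations are given as a unit quaternion [w, x, y, z].
In Python, from bench import bot gives the robot as it stands. The module is installed in compiled form; this text tells all that it offers.
- The arm moves only by the shell command python3 -m pendant 'ROWS' [FORCE]. ROWS is a JSON object of lists of equal length, an entry for each row: "fingers": the finger opening in mm, from 0 to 87; "travel": the shift along the world's x, y, z each as a share of 0.25 m, from -1 to 1, a list of three; "turn": the turn about the world's z as a share of 2 pi rad, from -1 to 1. A call has 1 to 20 rows; each row is the pose to reach, as a shift and turn from the pose commanded when the call began, turning the shorter way round; what a row does not reach only later rows make up. A row lasts 1/8 s, in which the tool goes at most 62.5 mm and 10.7 degrees, less where a joint would pass 70% of its speed; a pose out of reach is approached as far as the arm can. A call with a number of a shift or a turn outside -1 to 1 is refused whole. A call with a gripper value outside its range is refused whole. The fingers move at their own pace and stop on an object; FORCE is the grip in N (left out, the last holds). Time passes only in rows, so rows that repeat a pose let the fingers close. It gives the time, the measured TCP pose, the force, the opening and the grip force at its end, in the units of the state.
- bot.state(): the state, without advancing time (a new reading comes with each control period).
- bot.capture(name): name is "scene" or "top" or "wrist"; returns the picture (480x640x3 uint8, blue, green, red); there is no depth.
- bot.camera_params(name): a dict with "intrinsics" (3x3 intrinsics, pixels), "eye" and "rotation" of the camera in the world. Camera axes: x right, y up, looking along -z (the intrinsics and any distortion apply to the point x, -y, -z); pixel columns grow to the right and rows downward; lengths in m; the calibration is good to about 2 mm. A picture is of the moment at which its call begins: read the wrist's pose just before it. camera_params takes no time and is no camera call; for the wrist camera it gives the pose at the moment of the call.
- bot.finish_job(): hands the job in; it is judged then, once.
Trained networks look in the newest picture that a camera, given by its name, has taken for a name from the list of things; names that differ only in an ending like _2 or _b are one class to them, and where a whole thing is asked for, a point or a joint stands for the part that bears it (a point fixed in the world has none). Each returns a list of dicts, best first, with "confidence" (0 to 1); they miss things now and then, are a little off and sometimes report something else, mostly with a low value. They report only what shows in the picture. A call takes as long as a camera call. They do not tell look-alikes from the thing itself.
- bot.spot_in(camera, label): "location" ([column, row] in pixels, amid what is visible of it).
The state is a dict: "t": time; "q": joint angles; "qd": joint speeds; "joint_efforts": joint torques, N m; "ee_pos": TCP position; "orientation": TCP orientation; "force": force on the tool from outside, world axes, zero at the start; "wrist_torque": the same for the moment, N m; "grip_width": finger opening in m; "finger_force": force on a finger pad.
Only numpy, scipy, OpenCV 4.12 (cv2) and the standard library are available. Lean on these libraries where they do the work, as an engineer would, in place of code of your own. Each camera call takes 0.05 s, during which the arm holds its last target. There are 200 camera calls.

## Working session

There is one attempt and no reset: what is moved stays moved. The work goes in short steps, Python scripts to look and compute and a shell command to move; the robot and the scene stay as the last step left them, time stands still between calls to the robot, and variables do not carry over. Pictures are saved under pics/ and viewed, at most 14 in all, crops included, and the job is handed in when it is done.

```bash
mkdir -p pics; cat > h.py <<'E'
import numpy as np, cv2
from bench import bot
from scipy.spatial.transform import Rotation as R
def cam(n):
    p=bot.camera_params(n); return np.array(p["intrinsics"]),np.array(p["eye"]),np.array(p["rotation"])
def ray(n,uv,z,P=None):
    K,e,r=P or cam(n); d=np.linalg.inv(K)@np.array([uv[0],uv[1],1.]); d=r@np.array([d[0],-d[1],-d[2]])
    return e+d*(z-e[2])/d[2]
def proj(n,X,P=None):
    K,e,r=P or cam(n); c=r.T@(np.array(X)-e); c=K@np.array([c[0],-c[1],-c[2]]); return c[:2]/c[2]
E
python3 - <<'E'
from h import *
print(bot.camera_params("top")); print(bot.camera_params("scene"))
for n in("top","scene"): cv2.imwrite(f"pics/{n}0.png",bot.capture(n))
for l,z in dict(tray=.01,mat=.003,bin=.04,stamp0=.02,spool0=.05,stand=.06,mug=.05,pad_tin=.016,paste_jar=.04,pencil_pot=.06,spectacle_case=.03,tray_handle=.066).items():
    print(l,[(np.round(d["location"]).tolist(),round(d["confidence"],2),np.round(ray("top",d["location"],z)[:2],3).tolist()) for d in bot.spot_in("top",l)])
E
```

```text
{'intrinsics': array([[620.31888596,   0.        , 325.14835622],
       [  0.        , 620.31888596, 243.23421602],
       [  0.        ,   0.        ,   1.        ]]), 'eye': array([ 0.23789704, -0.05040099,  1.7022968 ]), 'rotation': array([-0.69049116, -0.07759491,  0.08008177,  0.71469427])}
{'intrinsics': array([[581.63670643,   0.        , 316.5960833 ],
       [  0.        , 581.63670643, 249.85991696],
       [  0.        ,   0.        ,   1.        ]]), 'eye': array([ 1.03773808, -0.87982084,  0.82643781]), 'rotation': array([0.87033735, 0.43625829, 0.11313664, 0.19847345])}Traceback (most recent call last):
  File "<stdin>", line 5, in <module>
  File "h.py", line 7, in ray
    K,e,r=P or cam(n); d=np.linalg.inv(K)@np.array([uv[0],uv[1],1.]); d=r@np.array([d[0],-d[1],-d[2]])
                                                                        ~^~~~~~~~~~~~~~~~~~~~~~~~~~~~~
ValueError: matmul: Input operand 1 has a mismatch in its core dimension 0, with gufunc signature (n?,k),(k,m?)->(n?,m?) (size 3 is different from 4)
```

View pics/top0.png

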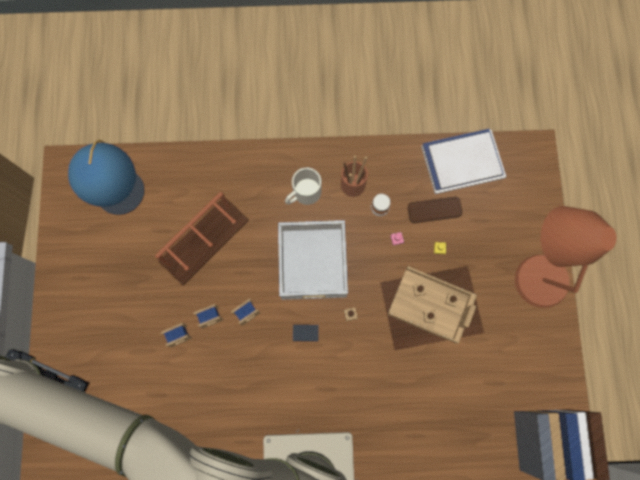

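View pics/scene0.png

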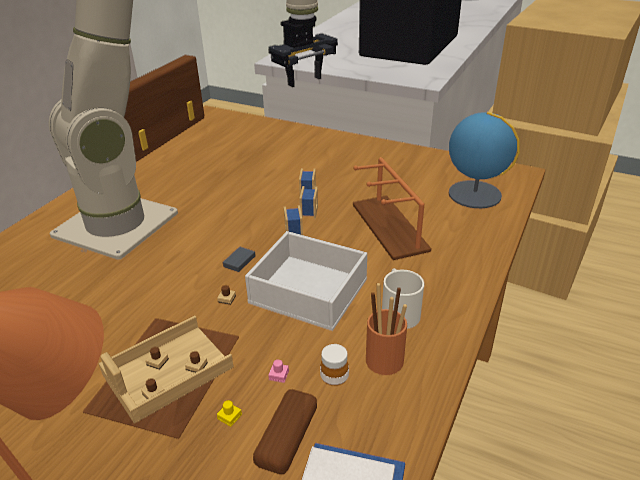

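The top view shows one stray stamp at (351,313), pink and yellow decoys at (397,238) and (440,247), and three spools at (175,333), (207,315) and (245,311). The stand is at (203,238). The tray at (432,305) has its handle at (469,316) and its nose towards the bin at (313,259).

```bash
sed -i 's/np.array(p\["rotation"\])/R.from_quat(np.array(p["rotation"]),scalar_first=True).as_matrix()/' h.py
python3 - <<'E'
from h import *
bot.capture("top")
for l,z in dict(tray=.01,mat=.003,bin=.04,stamp0=.02,spool0=.05,stand=.02,mug=.05,pad_tin=.016,paste_jar=.04,pencil_pot=.06,spectacle_case=.03,tray_handle=.066,arm0=.133).items():
    print(l,[(np.round(d["location"]).tolist(),round(d["confidence"],2),np.round(ray("top",d["location"],z)[:2],3).tolist()) for d in bot.spot_in("top",l)])
s=bot.state();print(s["ee_pos"],s["orientation"],s["grip_width"])
im=cv2.imread("pics/top0.png");a=np.hstack([cv2.resize(im[185:355,145:345],None,fx=2.5,fy=2.5,interpolation=2)])
b=cv2.resize(im[185:355,375:495],None,fx=2.5,fy=2.5,interpolation=2)
cv2.imwrite("pics/crop.png",np.hstack([a,b]))
E
```

```text
tray [([437.0, 303.0], 0.6, [0.445, -0.362]), ([417.0, 326.0], 0.23, [0.383, -0.304])]
mat [([419.0, 326.0], 0.85, [0.384, -0.311]), ([245.0, 310.0], 0.38, [0.443, 0.164])]
bin [([312.0, 260.0], 0.83, [0.571, -0.026]), ([354.0, 176.0], 0.38, [0.806, -0.151]), ([202.0, 236.0], 0.2, [0.647, 0.276])]
stamp0 [([450.0, 301.0], 0.71, [0.448, -0.399]), ([349.0, 310.0], 0.67, [0.431, -0.122]), ([427.0, 317.0], 0.64, [0.407, -0.332]), ([438.0, 250.0], 0.6, [0.589, -0.375])]
spool0 [([174.0, 335.0], 0.95, [0.379, 0.345]), ([245.0, 311.0], 0.89, [0.436, 0.156]), ([210.0, 318.0], 0.7, [0.42, 0.25]), ([438.0, 209.0], 0.23, [0.698, -0.377])]
stand [([202.0, 236.0], 0.98, [0.652, 0.278])]
mug [([307.0, 189.0], 0.66, [0.77, -0.017])]
pad_tin [([304.0, 334.0], 0.58, [0.372, 0.002])]
paste_jar [([378.0, 207.0], 0.74, [0.713, -0.215])]
pencil_pot [([349.0, 176.0], 0.59, [0.799, -0.135])]
spectacle_case [([436.0, 211.0], 0.7, [0.7, -0.375])]
tray_handle [([433.0, 307.0], 0.73, [0.428, -0.341]), ([200.0, 234.0], 0.44, [0.646, 0.275])]
arm0 [([202.0, 236.0], 0.58, [0.623, 0.258]), ([416.0, 326.0], 0.44, [0.373, -0.285])]
[0.26611386 0.56555187 0.22258664] [1.35181598e-05 2.18141176e-01 9.75917221e-01 6.69498087e-05] 0.08712237737964186
```

View pics/crop.png

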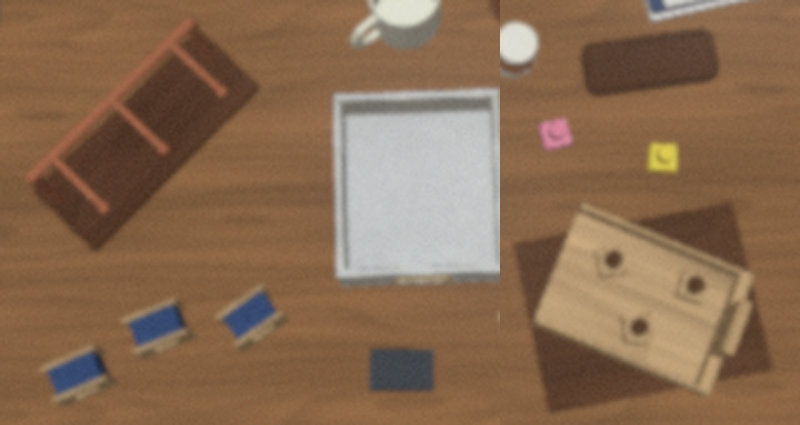

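```bash
python3 - <<'E'
from h import *
P=cam("top")
A=lambda L,z:np.array([ray("top",(145+u/2.5,185+v/2.5),z,P)[:2] for u,v in L])
B=lambda L,z:np.array([ray("top",(375+(u-500)/2.5,185+v/2.5),z,P)[:2] for u,v in L])
def show(n,p):
    print(n,p.mean(0).round(3),"edges",[(round(np.linalg.norm(d),3),round(np.degrees(np.arctan2(d[1],d[0])),1)) for d in np.roll(p,-1,0)-p])
show("mat",B([(735,203),(772,370),(548,412),(514,243)],.003))
show("tray",B([(585,207),(752,272),(710,393),(535,320)],.034))
show("handle top",B([(741,300),(752,306),(733,356),(721,350)],.088))
print("stamps",B([(613,259),(695,285),(639,327)],.037).round(3), ray("top",(351,313),.037,P).round(3))
show("balls",A([(105,212),(165,153),(223,95)],.136)); print(A([(105,212),(165,153),(223,95)],.136).round(3))
show("rail",A([(28,180),(192,22)],.13))
show("base",A([(95,250),(260,88)],.012))
show("bin",np.array([ray("top",q,.075,P)[:2] for q in[(278,222),(346,221),(348,297),(279,299)]]))
show("spA",A([(42,372),(97,347),(112,374),(56,400)],.06))
show("spB",A([(123,322),(178,299),(190,327),(135,352)],.06))
show("spC",A([(219,316),(266,287),(283,318),(236,347)],.06))
E
```

```text
mat [ 0.433 -0.35 ] edges [(np.float64(0.187), np.float64(-172.5)), (np.float64(0.249), np.float64(98.5)), (np.float64(0.188), np.float64(8.2)), (np.float64(0.251), np.float64(-81.6))]
tray [ 0.439 -0.348] edges [(np.float64(0.193), np.float64(-113.8)), (np.float64(0.14), np.float64(156.3)), (np.float64(0.2), np.float64(65.2)), (np.float64(0.136), np.float64(-26.9))]
handle top [ 0.397 -0.431] edges [(np.float64(0.013), np.float64(-121.4)), (np.float64(0.057), np.float64(154.6)), (np.float64(0.014), np.float64(61.0)), (np.float64(0.057), np.float64(-26.3))]
stamps [[ 0.481 -0.316]
 [ 0.45  -0.402]
 [ 0.407 -0.339]] [ 0.422 -0.126  0.037]
balls [0.596 0.234] edges [(np.float64(0.086), np.float64(-45.6)), (np.float64(0.085), np.float64(-45.1)), (np.float64(0.17), np.float64(134.7))]
[[0.536 0.294]
 [0.596 0.233]
 [0.656 0.173]]
rail [0.656 0.291] edges [(np.float64(0.236), np.float64(-45.7)), (np.float64(0.236), np.float64(134.3))]
base [0.607 0.241] edges [(np.float64(0.255), np.float64(-45.7)), (np.float64(0.255), np.float64(134.3))]
bin [ 0.565 -0.028] edges [(np.float64(0.184), np.float64(-91.1)), (np.float64(0.207), np.float64(179.1)), (np.float64(0.182), np.float64(89.7)), (np.float64(0.21), np.float64(-0.3))]
spA [0.379 0.338] edges [(np.float64(0.062), np.float64(-67.1)), (np.float64(0.033), np.float64(-150.7)), (np.float64(0.063), np.float64(113.3)), (np.float64(0.033), np.float64(27.4))]
spB [0.427 0.255] edges [(np.float64(0.062), np.float64(-68.9)), (np.float64(0.033), np.float64(-157.0)), (np.float64(0.063), np.float64(112.8)), (np.float64(0.035), np.float64(22.1))]
spC [0.432 0.155] edges [(np.float64(0.058), np.float64(-59.8)), (np.float64(0.038), np.float64(-152.2)), (np.float64(0.058), np.float64(120.1)), (np.float64(0.038), np.float64(28.2))]
```

```bash
python3 -m pendant '{"fingers":[45,45,45,45,45],"travel":[[0.3,-1,0],[0.3,-1,0],[0.3,-1,0],[0.3,-1,0],[0.3,-1,0]],"turn":[0,0,0,0,0]}' 20 &&
python3 -m pendant '{"fingers":[45,45,45,45,45],"travel":[[0.3,-1,0],[0.3,-1,0],[0.3,-1,0],[0.3,-1,0],[0.3,-1,0]],"turn":[0,0,0,0,0]}' &&
python3 -m pendant '{"fingers":[45,45,45,45,45,45],"travel":[[0.02,-0.76,-0.3],[0.02,-0.76,-0.3],[0.02,-0.76,-0.3],[0.02,-0.76,-0.3],[0.02,-0.76,-0.3],[0.02,-0.76,-0.3]],"turn":[0,0,0,0,0,0]}'
python3 - <<'E'
from h import *
P=cam("wrist"); im=bot.capture("wrist"); cv2.imwrite("pics/w1.png",im)
for d in bot.spot_in("wrist","stamp3"): print(d, ray("wrist",d["location"],.034,P).round(4))
print("expected px",proj("wrist",[.422,-.126,.034],P)); print(P)
T=bot.capture("top"); cv2.imwrite("pics/t1.png",T)
E
```

```text
t: 1.48
ee_pos: [0.3428, 0.3118, 0.223]
orientation: [0.0, 0.221, 0.975, 0.0]
force: [0.9, -0.1, -0.6]
grip_width: 0.0479
finger_force: 0.0
t: 2.1
ee_pos: [0.417, 0.0625, 0.223]
orientation: [0.0, 0.221, 0.975, 0.0]
force: [0.6, 0.6, -0.7]
grip_width: 0.045
finger_force: 0.0
t: 2.85
ee_pos: [0.4217, -0.1228, 0.1479]
orientation: [0.0, 0.217, 0.976, 0.0]
force: [0.6, 1.4, -0.1]
grip_width: 0.045
finger_force: 0.0
{'location': [318.2, 226.6], 'confidence': 0.57} [ 0.4159 -0.1231  0.034 ]
{'location': [71.2, 360.5], 'confidence': 0.5} [ 0.4333 -0.3814  0.034 ]
expected px [318.21778905 234.53193447]
(array([[341.54001261,   0.        , 321.79027547],
       [  0.        , 341.54001261, 236.12127026],
       [  0.        ,   0.        ,   1.        ]]), array([ 0.36222535, -0.09461589,  0.30971625]), array([[ 4.24878500e-01, -8.78330130e-01, -2.19121981e-01],
       [ 9.05250371e-01,  4.12200309e-01,  1.03017820e-01],
       [-1.61506730e-04, -2.42130311e-01,  9.70243725e-01]]))
```

View pics/w1.png

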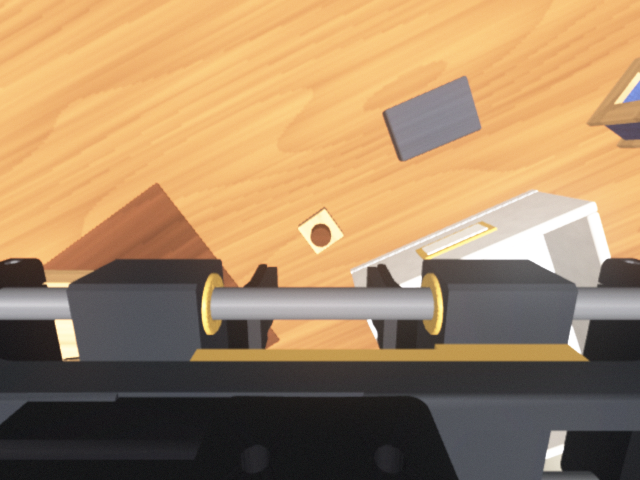

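The knob top shows at (320,235), within 2 px of the prediction, so I go down on it.

```bash
python3 -m pendant '{"fingers":[45,45,45,45,0,0,0,0,0,0,0,0],"travel":[[0,0,-0.2],[0,0,-0.4],[0,0,-0.52],[0,0,-0.52],[0,0,-0.52],[0,0,-0.52],[0,0,-0.52],[0,0,-0.52],[0,0,-0.3],[0,0,0],[0,0,0],[0,0,0]],"turn":[0,0,0,0,0,0,0,0,0,0,0,0]}' 20
```

```text
t: 4.5
ee_pos: [0.4215, -0.1242, 0.148]
orientation: [0.001, 0.218, 0.976, 0.001]
force: [-0.5, 0.3, -0.5]
grip_width: 0.0173
finger_force: 20.0
```

```bash
python3 -m pendant '{"fingers":[0,0,0,0,0,0,0,0,0,30,30,30,30,30,30,30],"travel":[[0.034,-0.636,0],[0.034,-0.636,0],[0.034,-0.636,0],[0.034,-0.636,-0.2],[0.034,-0.636,-0.4],[0.034,-0.636,-0.48],[0.034,-0.636,-0.484],[0.034,-0.636,-0.484],[0.034,-0.636,-0.484],[0.034,-0.636,-0.484],[0.034,-0.636,-0.484],[0.034,-0.636,-0.484],[0.034,-0.636,-0.2],[0.034,-0.636,0],[0.034,-0.636,0.4],[0.034,-0.636,0.4]],"turn":[0,0,0,0,0,0,0,0,0,0,0,0,0,0,0,0]}'
python3 - <<'E'
from h import *
P=cam("wrist"); cv2.imwrite("pics/w2.png",bot.capture("wrist")); print(bot.state()["ee_pos"],proj("wrist",[.400,-.433,.091],P))
E
```

```text
t: 6.5
ee_pos: [0.4299, -0.284, 0.2506]
orientation: [0.002, 0.218, 0.976, 0.0]
force: [0.9, -0.1, -0.1]
grip_width: 0.0297
finger_force: 0.0
[ 0.43117848 -0.28489881  0.25412923] [171.80393796 257.59882097]
```

View pics/w2.png

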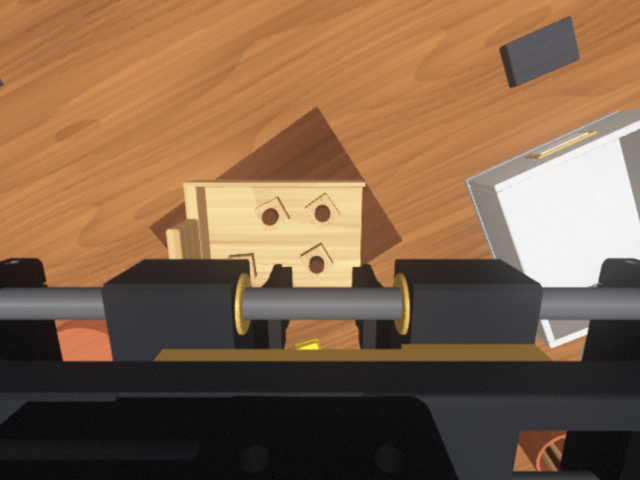

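```bash
python3 - <<'E'
from h import *
s=bot.state(); print(np.round(s["q"],2), s["ee_pos"],s["orientation"])
E
```

```text
[-0.4   0.07  0.96  1.74 -0.06  1.36  1.69] [ 0.43117848 -0.28489881  0.25412923] [3.63470272e-03 2.18486080e-01 9.75833292e-01 8.72031304e-05]
```

```bash
python3 -m pendant '{"fingers":[87,87,87,87,87,87,87,87,87,87,87,87,87,87,87,87],"travel":[[-0.122,-0.594,-0.3],[-0.122,-0.594,-0.3],[-0.122,-0.594,-0.3],[-0.122,-0.594,-0.3],[-0.122,-0.594,-0.3],[-0.122,-0.594,-0.3],[-0.122,-0.594,-0.3],[-0.122,-0.594,-0.3],[-0.122,-0.594,-0.3],[-0.122,-0.594,-0.3],[-0.122,-0.594,-0.3],[-0.122,-0.594,-0.45],[-0.122,-0.594,-0.6],[-0.122,-0.594,-0.7],[-0.122,-0.594,-0.8],[-0.122,-0.594,-0.8]],"turn":[-0.2486,-0.2486,-0.2486,-0.2486,-0.2486,-0.2486,-0.2486,-0.2486,-0.2486,-0.2486,-0.2486,-0.2486,-0.2486,-0.2486,-0.2486,-0.2486]}' 60 &&
python3 -m pendant '{"fingers":[40,40,40,40,40,40,40,40,40,40,40],"travel":[[0,0,0],[0,0,0],[0,0,0],[0,0,0],[0,0,0],[0,0,0],[0,0,0.02],[0,0,0.04],[0,0,0.06],[0,0,0.08],[0,0,0.08]],"turn":[0,0,0,0,0,0,0,0,0,0,0]}' 60
python3 - <<'E'
from h import *
s=bot.state(); print(s["force"],s["wrist_torque"],s["ee_pos"]); cv2.imwrite("pics/s2.png",bot.capture("scene")[230:470,50:370].repeat(2,0).repeat(2,1))
E
```

```text
t: 8.55
ee_pos: [0.3984, -0.4311, 0.0463]
orientation: [-0.001, 0.842, 0.54, -0.0]
force: [0.4, -0.4, 0.9]
grip_width: 0.0869
finger_force: 0.0
t: 9.93
ee_pos: [0.3992, -0.4321, 0.068]
orientation: [0.0, 0.842, 0.54, 0.0]
force: [0.3, 0.8, -5.3]
grip_width: 0.0597
finger_force: 59.9
[ 0.28848476  0.82759983 -5.268269  ] [-0.38017284  0.1913594  -0.00152687] [ 0.39923394 -0.43207136  0.06796176]
```

View pics/s2.png

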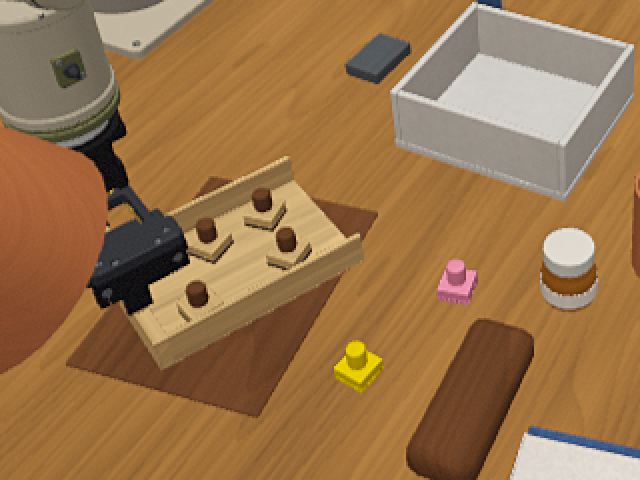

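The tray lifts level with the 60 N side grip, and all four stamps stay in it. I carry it to the bin's right wall.

```bash
python3 -m pendant '{"fingers":[40,40,40,40,40,40,40,40,40,40,40,40,40,40,40,40,40,40,40],"travel":[[0,0,0.05],[0,0,0.12],[0,0,0.2],[0,0,0.28],[0.05,0.05,0.32],[0.1,0.1,0.32],[0.15,0.16,0.32],[0.21,0.22,0.32],[0.27,0.28,0.32],[0.33,0.34,0.32],[0.39,0.41,0.32],[0.45,0.48,0.32],[0.51,0.54,0.32],[0.56,0.59,0.32],[0.6,0.64,0.32],[0.63,0.67,0.32],[0.65,0.69,0.32],[0.664,0.704,0.32],[0.664,0.704,0.32]],"turn":[0,0,0,0,0.004,0.009,0.014,0.02,0.026,0.032,0.039,0.046,0.052,0.058,0.063,0.066,0.068,0.0686,0.0686]}' 60
python3 - <<'E'
from h import *
s=bot.state(); print(s["force"],s["wrist_torque"]); cv2.imwrite("pics/s3.png",np.hstack([bot.capture("scene")[160:420,70:400],bot.capture("top")[160:420,260:500]]))
E
```

```text
t: 12.35
ee_pos: [0.5651, -0.256, 0.1475]
orientation: [0.0, 0.707, 0.707, -0.0]
force: [-0.2, -0.1, -4.4]
grip_width: 0.0595
finger_force: 59.9
[-0.15198632 -0.07384969 -4.38976801] [-0.41192603  0.08777516  0.02562998]
```

View pics/s3.png

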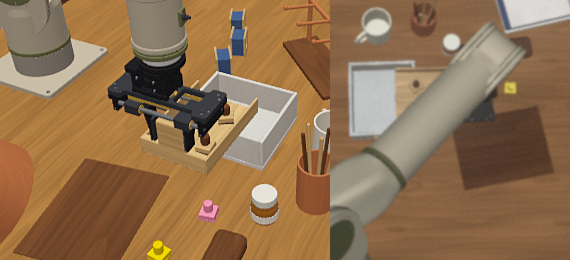

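```bash
python3 -m pendant '{"fingers":[40,40,40,40,40,40],"travel":[[0,0,-0.04],[0,0,-0.08],[0,0,-0.104],[0,0,-0.112],[0,0,-0.112],[0,0,-0.112]],"turn":[0,0,0,0,0,0]}' 60 && python3 -m pendant '{"fingers":[40,40,40,40,40,40,40,40,40,40,40,40,40,40,40,40],"travel":[[0,0,0],[0,0,0],[0.0,0.027,0.046],[0,0.054,0.092],[0,0.09,0.132],[0,0.124,0.172],[0,0.165,0.207],[0,0.206,0.24],[0,0.228,0.255],[0,0.251,0.269],[0,0.275,0.28],[0,0.3,0.292],[0,0.324,0.302],[0,0.348,0.312],[0,0.348,0.312],[0,0.348,0.312]],"turn":[0,0,0,0,0,0,0,0,0,0,0,0,0,0,0,0]}' 10
python3 - <<'E'
from h import *
s=bot.state(); print(s["force"],s["wrist_torque"]); cv2.imwrite("pics/s4.png",np.hstack([bot.capture("scene")[160:420,70:400],bot.capture("top")[160:420,260:500]]))
E
```

```text
t: 13.2
ee_pos: [0.5649, -0.2561, 0.1199]
orientation: [-0.0, 0.707, 0.707, 0.0]
force: [-2.8, -0.0, 0.8]
grip_width: 0.0597
finger_force: 59.8
t: 15.2
ee_pos: [0.5652, -0.1688, 0.1976]
orientation: [-0.0, 0.707, 0.707, 0.0]
force: [-1.1, 1.0, -3.2]
grip_width: 0.0597
finger_force: 10.0
[-1.14781851  1.03547798 -3.22086127] [ 0.19118143 -0.12521924 -0.06604327]
```

View pics/s4.png

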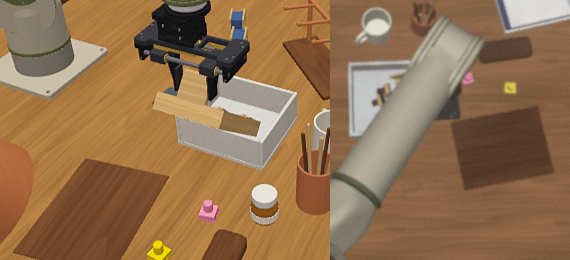

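```bash
python3 -m pendant '{"fingers":[40,40,40,40,40,40,40,40,40,40,40,40],"travel":[[0,-0.048,-0.02],[0,-0.097,-0.043],[0,-0.142,-0.072],[0,-0.183,-0.105],[0,-0.224,-0.14],[0,-0.258,-0.18],[0,-0.294,-0.22],[0,-0.321,-0.266],[0,-0.348,-0.312],[0,-0.348,-0.316],[0,-0.348,-0.316],[0,-0.348,-0.316]],"turn":[0,0,0,0,0,0,0,0,0,0,0,0]}' 10 && python3 -m pendant '{"fingers":[40,40,40,40,40,40,40,40,40,40,40,40,40,40],"travel":[[0,0,0],[0,0,0],[0,0,0],[0,0,0.04],[0,0,0.08],[0,0,0.13],[0,0,0.2],[0,-0.1,0.2],[0,-0.2,0.2],[0,-0.3,0.2],[0,-0.4,0.2],[0,-0.5,0.2],[0,-0.54,0.2],[0,-0.54,0.2]],"turn":[0,0,0,0,0,0,0,0,0,0,0,0,0,0]}' 60
python3 - <<'E'
from h import *
s=bot.state(); print(s["force"],s["wrist_torque"],s["ee_pos"]); cv2.imwrite("pics/s5.png",np.hstack([bot.capture("scene")[160:420,70:400],bot.capture("top")[160:420,260:500]]).repeat(1,0))
E
```

```text
t: 16.8
ee_pos: [0.5652, -0.2559, 0.1189]
orientation: [0.0, 0.707, 0.707, 0.0]
force: [-0.3, -0.1, -3.4]
grip_width: 0.0599
finger_force: 10.0
t: 18.55
ee_pos: [0.565, -0.3913, 0.169]
orientation: [0.0, 0.707, 0.707, -0.0]
force: [-0.4, -0.4, -3.3]
grip_width: 0.0595
finger_force: 60.0
[-0.39512352 -0.44236886 -3.2771218 ] [-0.28569891  0.09146334  0.06258733] [ 0.56496465 -0.39129603  0.16900771]
```

View pics/s5.png

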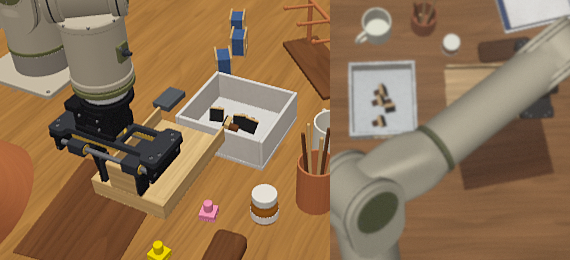

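```bash
python3 -m pendant '{"fingers":[40,40,40,40,40,40,40,40,40,40],"travel":[[-0.1,-0.04,0],[-0.2,-0.08,0],[-0.3,-0.13,0],[-0.4,-0.17,0],[-0.474,-0.203,-0.1],[-0.474,-0.203,-0.2],[-0.474,-0.203,-0.3],[-0.474,-0.203,-0.4],[-0.474,-0.203,-0.44],[-0.474,-0.203,-0.44]],"turn":[0.006,0.012,0.018,0.0233,0.0233,0.0233,0.0233,0.0233,0.0233,0.0233]}' 60 && python3 -m pendant '{"fingers":[40,40,40,40,40,40,40],"travel":[[0,0,0],[0,0,-0.02],[0,0,-0.04],[0,0,-0.05],[0,0,-0.056],[0,0,-0.056],[0,0,-0.056]],"turn":[0,0,0,0,0,0,0]}' 8 && python3 -m pendant '{"fingers":[80,80,80,80,80,80,80,80,80,80],"travel":[[0,0,0],[0,0,0],[0,0,0],[0,0,0.1],[0,0,0.3],[0,0,0.5],[0,0,0.7],[-0.2,0.5,0.8],[-0.4,1,0.8],[-0.4,1,0.8]],"turn":[0,0,0,0,0,0,0,0,0,0]}'
python3 - <<'E'
from h import *
T=bot.capture("top"); cv2.imwrite("pics/t6.png",cv2.resize(T[180:360,140:500],None,fx=2,fy=2,interpolation=2)); print(np.round(bot.state()["q"],2))
E
```

```text
t: 19.9
ee_pos: [0.4469, -0.4411, 0.0586]
orientation: [-0.0, 0.653, 0.757, 0.0]
force: [-0.1, -0.6, -3.3]
grip_width: 0.0594
finger_force: 60.0
t: 20.78
ee_pos: [0.4473, -0.4431, 0.0463]
orientation: [0.002, 0.654, 0.757, -0.0]
force: [-0.4, -1.0, 8.8]
grip_width: 0.0598
finger_force: 8.0
t: 22.02
ee_pos: [0.3962, -0.317, 0.2466]
orientation: [-0.001, 0.656, 0.755, -0.001]
force: [-0.6, 1.3, 2.0]
grip_width: 0.0803
finger_force: 0.0
[-0.62  0.05  1.27  1.78 -0.06  1.35  0.81]
```

View pics/t6.png

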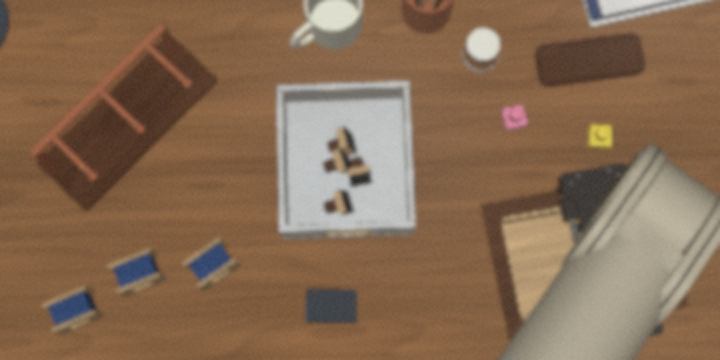

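```bash
python3 -m pendant '{"fingers":[80,80,80,80,80,80,80,80],"travel":[[0.14,1,0],[0.14,1,0],[0.14,1,0],[0.14,1,0],[0.14,1,0],[0.14,1,0],[0.14,1,0],[0.14,1,0]],"turn":[-0.189,-0.189,-0.189,-0.189,-0.189,-0.189,-0.189,-0.189]}' 20
```

```text
t: 23.08
ee_pos: [0.4315, -0.0683, 0.2472]
orientation: [-0.001, 0.967, 0.256, -0.0]
force: [-0.6, 0.2, -0.3]
grip_width: 0.0799
finger_force: 0.0
```

```bash
python3 -m pendant '{"fingers":[80,80,80,80,80,80,80,80,80,80,40,40,40,40,40,40,40,40,40],"travel":[[0,0.892,0],[0,0.892,0],[0,0.892,0],[0,0.892,0],[0,0.892,-0.2],[0,0.892,-0.4],[0,0.892,-0.6],[0,0.892,-0.8],[0,0.892,-0.924],[0,0.892,-0.924],[0,0.892,-0.924],[0,0.892,-0.924],[0,0.892,-0.924],[0,0.892,-0.924],[0,0.892,-0.924],[0,0.892,-0.8],[0,0.892,-0.6],[0,0.892,-0.48],[0,0.892,-0.48]],"turn":[0,0,0,0,0,0,0,0,0,0,0,0,0,0,0,0,0,0,0]}' 20
python3 - <<'E'
from h import *
cv2.imwrite("pics/s7.png",np.hstack([bot.capture("scene")[120:300,220:460],bot.capture("top")[200:380,140:380]]).repeat(1,0)); print(np.round(bot.state()["q"],2))
E
```

```text
t: 25.45
ee_pos: [0.4331, 0.1554, 0.1298]
orientation: [-0.002, 0.966, 0.258, 0.002]
force: [-0.6, 0.2, -1.0]
grip_width: 0.0606
finger_force: 19.7
[-0.87  0.03  0.44  2.02 -0.02  1.09 -1.47]
```

View pics/s7.png

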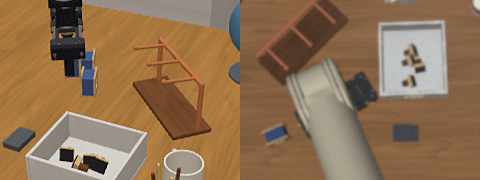

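```bash
python3 -m pendant '{"fingers":[40,40,40,40,40,40,40],"travel":[[0.25,-0.03,0],[0.5,-0.06,-0.02],[0.728,-0.096,-0.03],[0.728,-0.096,-0.03],[0.728,-0.096,-0.03],[0.728,-0.096,-0.03],[0.728,-0.096,-0.03]],"turn":[0.02,0.041,0.041,0.041,0.041,0.041,0.041]}' 20
python3 - <<'E'
from h import *
cv2.imwrite("pics/s8.png",cv2.resize(np.hstack([bot.capture("scene")[130:260,300:460],bot.capture("wrist")[100:460:2,::2][:130]]),None,fx=1.6,fy=1.6)); s=bot.state(); print(s["ee_pos"],s["orientation"])
e=np.array([np.cos(np.radians(44.5)),np.sin(np.radians(44.5))]); print(np.r_[.6856,.2014]-s["ee_pos"][:2], (np.r_[.6856,.2014]-s["ee_pos"][:2])@e)
E
```

```text
t: 26.42
ee_pos: [0.6131, 0.1312, 0.1204]
orientation: [-0.001, 0.925, 0.38, 0.0]
force: [-0.3, 0.4, -0.7]
grip_width: 0.0602
finger_force: 19.7
[0.61334196 0.13109047 0.12036367] [-1.09591253e-03  9.24856316e-01  3.80315097e-01  1.45547458e-04]
[0.07225804 0.07030953] 0.10081868250084086
```

View pics/s8.png

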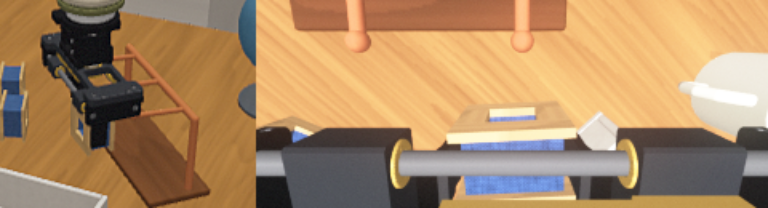

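```bash
python3 - <<'E'
from h import *
P=cam("wrist"); s=bot.state()
b0=ray("wrist",(332.5,151),.136,P)[:2]; b1=ray("wrist",(126,151),.136,P)[:2]
print(b0,b1,np.linalg.norm(b0-b1),np.degrees(np.arctan2(*(b1-b0)[::-1])))
h=ray("wrist",(320,100+115/1.6*2),.148,P)[:2]; print(h)
e=np.array([.713,.701]);f=np.array([-.701,.713])
for q in(b0,h): print((q-s["ee_pos"][:2])@e,(q-s["ee_pos"][:2])@f)
E
```

```text
[0.66321938 0.17436412] [0.60287049 0.23550184] 0.08590581481350469 134.6279767821089
[0.63349856 0.15227258]
0.06589742838634914 -0.004109962208988082
0.0292203216342925 0.0009730616722382276
```

```bash
python3 -m pendant '{"fingers":[40,40,40,40,40,40,40,40,40,40,40],"travel":[[0.011,-0.012,0],[0.05,0.03,0],[0.1,0.075,0],[0.15,0.125,0],[0.2,0.174,0],[0.25,0.223,0],[0.29,0.262,0],[0.305,0.277,0],[0.305,0.277,0],[0.305,0.277,-0.02],[0.305,0.277,-0.03]],"turn":[0,0,0,0,0,0,0,0,0,0,0]}' 20
python3 - <<'E'
from h import *
cv2.imwrite("pics/s9.png",cv2.resize(np.hstack([bot.capture("scene")[130:260,300:460],bot.capture("wrist")[100:460:2,::2][:130]]),None,fx=1.6,fy=1.6))
E
```

```text
t: 27.9
ee_pos: [0.6896, 0.1995, 0.1119]
orientation: [-0.001, 0.925, 0.38, -0.001]
force: [0.2, 0.6, -0.6]
grip_width: 0.0607
finger_force: 19.7
```

View pics/s9.png

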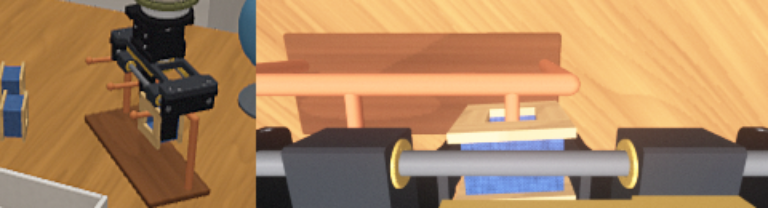

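```bash
python3 -m pendant '{"fingers":[40,40,68,68,68,68,68,68,68,68,68],"travel":[[0,0,-0.008],[0,0,-0.012],[0,0,-0.012],[0,0,-0.012],[0,0,-0.012],[0,0,0.1],[0,0,0.25],[0,0,0.45],[-0.3,0,0.45],[-0.5,0,0.45],[-0.6,0,0.45]],"turn":[0,0,0,0,0,0,0,0,0,0,0]}' 20
python3 - <<'E'
from h import *
bot.capture("top")
for d in bot.spot_in("top","spool0"): print(d["location"],d["confidence"],ray("top",d["location"],.05)[:2].round(3))
P=cam("wrist");cv2.imwrite("pics/w10.png",np.vstack([cv2.resize(bot.capture("wrist")[:260],None,fx=.85,fy=.85),cv2.resize(bot.capture("top")[200:370,140:380],(544,385))])); s=bot.state(); print(s["ee_pos"],s["orientation"])
E
```

```text
t: 29.38
ee_pos: [0.537, 0.2002, 0.2247]
orientation: [-0.002, 0.925, 0.381, -0.001]
force: [0.9, 0.2, 0.3]
grip_width: 0.068
finger_force: 0.0
[174.2, 334.3] 0.56 [0.38  0.345]
[223.0, 208.8] 0.55 [0.721 0.216]
[354.0, 178.3] 0.51 [ 0.797 -0.15 ]
[0.5400806  0.20008075 0.22523862] [-1.04292329e-03  9.24883450e-01  3.80249219e-01  2.17924705e-04]
```

View pics/w10.png

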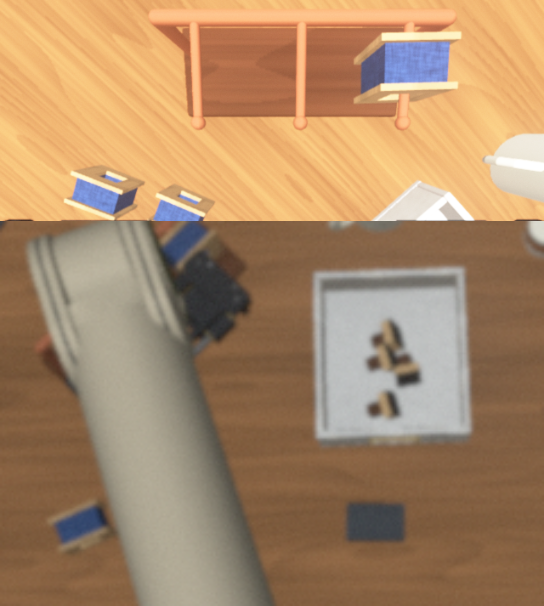

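```bash
python3 - <<'E'
from h import *
P=cam("wrist")
c=[(105,183),(185,197)]
for u in c: print(ray("wrist",(u[0]/.85,u[1]/.85),.06,P))
for X in([.379,.338,.06],[.427,.255,.06]): print(proj("wrist",X,P)*.85)
s=bot.state(); print((np.r_[.427,.255]-s["ee_pos"][:2])/.25, np.round(s["q"],2))
E
```

```text
[0.40788779 0.34150455 0.06      ]
[0.45972053 0.26559727 0.06      ]
[ 92.49985624 202.47608962]
[173.87364412 222.26858322]
[-0.45232242  0.21967701] [-0.87  0.23  0.52  1.62 -0.12  1.32 -1.13]
```

```bash
python3 - <<'E'
from h import *
P=cam("wrist"); im=bot.capture("wrist"); hsv=cv2.cvtColor(im,cv2.COLOR_BGR2HSV); m=cv2.inRange(hsv,(100,120,40),(130,255,255))
n,_,st,c=cv2.connectedComponentsWithStats(m)
for i in range(1,n):
    if st[i,4]>150: print(st[i],c[i].round(1),ray("wrist",c[i],.055,P).round(4))
for X in([.379,.338,.055],[.427,.255,.055]): print(proj("wrist",X,P))
E
python3 -m pendant '{"fingers":[74,74,74,74,74,74],"travel":[[-0.45,0.22,0],[-0.45,0.22,0],[-0.45,0.22,0],[-0.45,0.22,0],[-0.45,0.22,-0.2],[-0.45,0.22,-0.2]],"turn":[-0.063,-0.063,-0.063,-0.063,-0.063,-0.063]}'
python3 - <<'E'
from h import *
P=cam("wrist"); im=bot.capture("wrist"); hsv=cv2.cvtColor(im,cv2.COLOR_BGR2HSV); m=cv2.inRange(hsv,(100,120,40),(130,255,255))
n,_,st,c=cv2.connectedComponentsWithStats(m)
for i in range(1,n):
    if st[i,4]>150: print(st[i],c[i].round(1),ray("wrist",c[i],.055,P).round(4))
for X in([.379,.338,.055],[.427,.255,.055]): print(proj("wrist",X,P))
E
```

```text
[111.84622797 236.97498951]
[206.19807533 259.9561298 ]
t: 30.38
ee_pos: [0.4272, 0.2527, 0.1723]
orientation: [0.001, 0.982, 0.19, -0.002]
force: [0.1, 0.1, 0.0]
grip_width: 0.0738
finger_force: 0.0
[207.44733773 245.87115918]
[319.33223963 230.19709352]
```

```bash
cat >> h.py <<'E'
def blue(n,zt=.055):
    P=cam(n); im=bot.capture(n).astype(int); m=((im[...,0]-im[...,2]>30)&(im[...,0]>60)).astype(np.uint8)
    k,_,st,c=cv2.connectedComponentsWithStats(m)
    return [(st[i].tolist(),c[i].round(1).tolist(),ray(n,c[i],zt,P).round(4)[:2].tolist()) for i in range(1,k) if st[i,4]>(400 if n=="wrist" else 60)]
E
python3 - <<'E'
from h import *
for n in("wrist","top"):
    for r in blue(n): print(n,r)
E
```

```text
wrist ([289, 211, 59, 34, 1923], [317.8, 227.6], [0.4293, 0.2579])
wrist ([175, 226, 61, 33, 1884], [205.3, 241.5], [0.3824, 0.3424])
top ([69, 144, 65, 62, 3033], [101.1, 174.9], [0.8293, 0.5562])
top ([425, 144, 14, 44, 127], [431.2, 165.3], [0.8256, -0.3677])
top ([213, 201, 17, 17, 141], [220.6, 208.6], [0.7199, 0.2222])
top ([566, 414, 19, 66, 760], [574.3, 447.1], [0.0609, -0.6753])
```

```bash
python3 -m pendant '{"fingers":[74,74,74,74,74,40,40,40,40,40,40,40,40,40],"travel":[[0.004,0.006,-0.2],[0.004,0.006,-0.4],[0.004,0.006,-0.55],[0.004,0.006,-0.623],[0.004,0.006,-0.623],[0.004,0.006,-0.623],[0.004,0.006,-0.623],[0.004,0.006,-0.623],[0.004,0.006,-0.623],[0.004,0.006,-0.5],[0.004,0.006,-0.3],[0.004,0.006,-0.18],[0.004,0.006,-0.18],[0.004,0.006,-0.18]],"turn":[0,0,0,0,0,0,0,0,0,0,0,0,0,0]}' 20
python3 - <<'E'
from h import *
s=bot.state();print(s["ee_pos"],2*np.degrees(np.arctan2(s["orientation"][2],s["orientation"][1]))-90)
e=np.array([.713,.701]);f=np.array([-.701,.713])
for r in blue("wrist",.12): print(r, (np.array(r[2])-s["ee_pos"][:2])@e)
print((np.r_[.630,.260]-.1*e-s["ee_pos"][:2])/.25)
E
```

```text
t: 32.28
ee_pos: [0.428, 0.2562, 0.1293]
orientation: [-0.001, 0.982, 0.191, -0.0]
force: [-0.6, 0.6, -1.5]
grip_width: 0.06
finger_force: 20.0
[0.42804424 0.25618253 0.12933091] -68.00159804330643
([152, 241, 73, 38, 1869], [194.0, 255.4], [0.4147, 0.3234]) 0.03760500240684376
([261, 319, 122, 30, 3527], [321.9, 333.1], [0.3978, 0.2444]) -0.029823697593156263
[ 0.52262304 -0.26513013]
```

```bash
python3 -m pendant '{"fingers":[40,40,40,40,40,40,40,40],"travel":[[0.15,-0.15,0],[0.35,-0.22,-0.02],[0.523,-0.265,-0.035],[0.523,-0.265,-0.035],[0.523,-0.265,-0.035],[0.523,-0.265,-0.035],[0.523,-0.265,-0.035],[0.523,-0.265,-0.035]],"turn":[0.025,0.05,0.063,0.063,0.063,0.063,0.063,0.063]}' 20
python3 - <<'E'
from h import *
P=cam("wrist"); s=bot.state(); im=bot.capture("wrist"); cv2.imwrite("pics/w12.png",im)
e=np.array([.713,.701]);f=np.array([-.701,.713])
for b in([.630,.260],): 
  c=np.array(b)-.04*e; print("ball pred px",proj("wrist",[*c,.136],P)); 
print(s["ee_pos"],(np.r_[.63,.26]-s["ee_pos"][:2])@e,(np.r_[.63,.26]-s["ee_pos"][:2])@f)
h=im.astype(int); m=((h[...,2]-h[...,0]>70)&(h[...,2]-h[...,1]>45)).astype(np.uint8); m[240:]=0
print([ (r, np.flatnonzero(m[r])[[0,-1]].tolist(), np.split(np.flatnonzero(m[r]),np.where(np.diff(np.flatnonzero(m[r]))>3)[0]+1).__len__()) for r in range(80,240,10) if m[r].any()])
for r in range(80,200,10):
  x=np.flatnonzero(m[r]); g=np.split(x,np.where(np.diff(x)>2)[0]+1) if len(x) else []; print(r,[(int(k[0]),int(k[-1])) for k in g if len(k)>6])
E
```

```text
t: 33.33
ee_pos: [0.5589, 0.1905, 0.1213]
orientation: [-0.001, 0.925, 0.38, -0.0]
force: [-0.1, 0.9, -0.4]
grip_width: 0.0601
finger_force: 20.0
ball pred px [323.36479743 166.81331863]
[0.55888475 0.19053316 0.12132874] 0.09940142344453837 -0.0003219339500991625
[(80, [0, 486], 3), (90, [0, 639], 9), (100, [0, 639], 10), (110, [0, 639], 6), (120, [0, 639], 3), (130, [0, 634], 2), (140, [0, 623], 2), (150, [0, 629], 1), (160, [0, 637], 2), (170, [0, 639], 4), (180, [0, 639], 6), (190, [0, 639], 8), (200, [0, 639], 8), (210, [0, 628], 6), (220, [0, 636], 8), (230, [21, 636], 9)]
80 [(0, 11), (15, 68), (76, 437)]
90 [(0, 79), (85, 438), (615, 639)]
100 [(0, 33), (36, 91), (96, 437), (518, 639)]
110 [(8, 439), (517, 639)]
120 [(0, 16), (19, 508), (513, 613), (616, 626), (632, 639)]
130 [(0, 12), (15, 27), (30, 68), (71, 617)]
140 [(0, 136), (140, 623)]
150 [(0, 91), (94, 406), (412, 629)]
160 [(0, 158), (161, 392), (395, 415), (425, 637)]
170 [(0, 170), (173, 334), (341, 402), (405, 423), (433, 441), (445, 453), (456, 639)]
180 [(0, 71), (74, 192), (196, 330), (337, 344), (352, 414), (417, 432), (462, 639)]
190 [(0, 201), (207, 340), (348, 355), (361, 422), (425, 440), (464, 470), (474, 624), (629, 639)]
```

```bash
python3 -m pendant '{"fingers":[40,40,40,40,40],"travel":[[0.04,0.04,0],[0.09,0.088,0],[0.14,0.137,0],[0.19,0.186,0],[0.2,0.196,0]],"turn":[0,0,0,0,0]}' 20 && python3 -m pendant '{"fingers":[40,40,40,40,40,40],"travel":[[0.04,0.04,0],[0.084,0.083,0],[0.084,0.083,-0.015],[0.084,0.083,-0.03],[0.084,0.083,-0.042],[0.084,0.083,-0.042]],"turn":[0,0,0,0,0,0]}' 20
python3 - <<'E'
from h import *
s=bot.state();print(s["ee_pos"],s["force"],s["wrist_torque"])
E
```

```text
t: 34.0
ee_pos: [0.6097, 0.2406, 0.1206]
orientation: [-0.001, 0.925, 0.381, -0.0]
force: [0.2, 0.0, -0.2]
grip_width: 0.0601
finger_force: 20.0
t: 34.75
ee_pos: [0.63, 0.26, 0.1127]
orientation: [-0.002, 0.925, 0.38, 0.0]
force: [-6.5, -0.1, 14.7]
grip_width: 0.0598
finger_force: 20.0
[0.62996479 0.25998607 0.11267754] [-6.49019324 -0.10113623 14.73611043] [-0.18366496  1.57694895 -0.06068926]
```

```bash
python3 -m pendant '{"fingers":[40,40,40],"travel":[[0,0,0.01],[0,0,0.01],[0,0,0.01]],"turn":[0,0,0]}' 20 
python3 - <<'E'
from h import *
s=bot.state();print(s["ee_pos"],s["force"],s["wrist_torque"])
P=cam("wrist")
for r in blue("wrist",.15): print(r)
e=np.array([.713,.701]);print(proj("wrist",[.63,.26,.15],P),proj("wrist",[.6896,.1995,.15],P))
im=bot.capture("wrist");print(im[150:300:10,322].tolist())
E
```

```text
t: 35.12
ee_pos: [0.63, 0.2593, 0.113]
orientation: [-0.001, 0.925, 0.38, -0.001]
force: [-0.8, -1.4, 2.0]
grip_width: 0.0597
finger_force: 20.0
[0.63002045 0.25931157 0.11298319] [-0.82563891 -1.4431042   2.01035855] [-0.37003819  0.43017868 -0.02099377]
([428, 253, 21, 34, 445], [437.6, 272.0], [0.676, 0.242])
([261, 319, 122, 30, 3645], [321.5, 333.5], [0.6256, 0.2554])
[320.96966962 319.25287293] [532.93065505 319.40988658]
[[85, 128, 202], [79, 116, 188], [75, 108, 177], [78, 112, 183], [92, 136, 228], [147, 204, 254], [152, 208, 254], [143, 205, 254], [144, 205, 254], [146, 207, 254], [144, 206, 254], [142, 201, 253], [122, 173, 221], [207, 247, 254], [135, 137, 149]]
```

```bash
python3 - <<'E'
from h import *
im=bot.capture("wrist")
for r in(220,235,245,255,265,275): print(r,[im[r,c].tolist()[::-1] for c in range(280,372,8)])
E
```

```text
220 [[198, 120, 82], [201, 126, 88], [200, 123, 84], [203, 128, 88], [254, 202, 142], [254, 208, 151], [197, 120, 83], [189, 116, 79], [189, 115, 80], [190, 116, 78], [192, 117, 81], [189, 114, 77]]
235 [[199, 123, 86], [198, 122, 83], [200, 127, 87], [201, 128, 88], [254, 203, 143], [254, 209, 149], [199, 123, 84], [188, 113, 81], [189, 116, 82], [186, 117, 81], [186, 117, 81], [183, 113, 77]]
245 [[225, 175, 122], [225, 175, 121], [237, 193, 137], [230, 182, 128], [254, 204, 143], [254, 210, 154], [222, 165, 116], [223, 172, 121], [221, 171, 120], [215, 164, 114], [213, 162, 113], [217, 167, 116]]
255 [[226, 177, 122], [230, 184, 128], [254, 246, 223], [254, 247, 230], [254, 203, 146], [254, 212, 154], [249, 231, 199], [253, 243, 211], [253, 243, 211], [214, 166, 115], [225, 175, 125], [229, 183, 127]]
265 [[230, 185, 132], [229, 183, 128], [230, 186, 129], [230, 186, 129], [230, 182, 130], [231, 186, 131], [229, 183, 128], [229, 183, 127], [229, 181, 127], [228, 180, 127], [225, 178, 125], [217, 171, 119]]
275 [[255, 252, 223], [255, 252, 226], [255, 252, 224], [255, 252, 224], [255, 250, 217], [254, 247, 207], [254, 247, 207], [254, 248, 211], [254, 248, 210], [254, 248, 209], [254, 248, 211], [255, 248, 212]]
```

The pixel profile shows the arm entering the hole at column 318, centred in it, so I release.

```bash
python3 -m pendant '{"fingers":[68,68,68,68,68,68,68,68,68,68],"travel":[[0,0,0],[0,0,0],[0,0,0],[0,0,0.1],[0,0,0.25],[0,0,0.45],[-0.3,0,0.45],[-0.6,0,0.45],[-0.8,0.1,0.45],[-0.8,0.1,0.45]],"turn":[0,0,0,0,0,0,0,0,0,0]}' 20
python3 - <<'E'
from h import *
P=cam("wrist")
for r in blue("wrist",.055): print(r)
print([proj("wrist",X,P).round() for X in([.379,.338,.055],[.63,.26,.15],[.6896,.1995,.15])])
for r in blue("top",.055): print(r)
PT=cam("top");print([proj("top",X,PT).round() for X in([.63,.26,.15],[.6896,.1995,.15])])
s=bot.state();print(s["ee_pos"])
E
```

```text
t: 36.52
ee_pos: [0.4267, 0.2867, 0.2259]
orientation: [-0.002, 0.924, 0.382, -0.0]
force: [0.8, -1.0, 0.7]
grip_width: 0.0679
finger_force: 0.0
([497, 27, 143, 61, 5949], [570.0, 55.1], [0.6861, 0.2362])
([223, 190, 56, 44, 1417], [250.5, 211.8], [0.3819, 0.3426])
[array([252., 217.]), array([580.,  54.]), array([714.,  55.])]
([425, 143, 14, 45, 128], [431.2, 165.2], [0.8262, -0.3677])
([69, 144, 65, 62, 3030], [101.0, 174.9], [0.8294, 0.5562])
([213, 201, 17, 17, 141], [220.7, 208.4], [0.7204, 0.2218])
([191, 225, 18, 17, 154], [199.1, 232.6], [0.6537, 0.2806])
([566, 414, 18, 66, 757], [574.3, 446.9], [0.0614, -0.6754])
[array([200., 232.]), array([223., 209.])]
[0.42842018 0.28619498 0.22600248]
```

```bash
python3 -m pendant '{"fingers":[78,78,78,78,78,78,78,78,40,40,40,40,40,40,40,40,40,40],"travel":[[-0.2,0.222,0],[-0.2,0.222,-0.1],[-0.2,0.222,-0.2],[-0.2,0.222,-0.4],[-0.2,0.222,-0.6],[-0.2,0.222,-0.75],[-0.2,0.222,-0.838],[-0.2,0.222,-0.838],[-0.2,0.222,-0.838],[-0.2,0.222,-0.838],[-0.2,0.222,-0.838],[-0.2,0.222,-0.838],[-0.2,0.222,-0.838],[-0.2,0.222,-0.75],[-0.2,0.222,-0.55],[-0.2,0.222,-0.42],[-0.2,0.222,-0.42],[-0.2,0.222,-0.42]],"turn":[-0.06,-0.06,-0.06,-0.06,-0.06,-0.06,-0.06,-0.06,-0.06,-0.06,-0.06,-0.06,-0.06,-0.06,-0.06,-0.06,-0.06,-0.06]}' 20
python3 - <<'E'
from h import *
s=bot.state();print(s["ee_pos"],2*np.degrees(np.arctan2(s["orientation"][2],s["orientation"][1]))-90)
for r in blue("wrist",.12): print(r)
e=np.array([.713,.701]);print((np.r_[.5704,.3207]-.1*e-s["ee_pos"][:2])/.25)
E
```

```text
t: 38.88
ee_pos: [0.3798, 0.3401, 0.12]
orientation: [-0.001, 0.98, 0.2, -0.0]
force: [-0.4, 0.3, -1.4]
grip_width: 0.0597
finger_force: 20.0
[0.37975891 0.34011325 0.12000342] -66.91529065512513
([260, 319, 124, 30, 3701], [321.5, 333.5], [0.3545, 0.3299])
[ 0.47736434 -0.358053  ]
```

```bash
python3 -m pendant '{"fingers":[40,40,40,40,40,40,40,40],"travel":[[0.15,-0.15,0.006],[0.35,-0.28,0.006],[0.477,-0.358,0.006],[0.477,-0.358,0.006],[0.477,-0.358,0.006],[0.477,-0.358,0.006],[0.477,-0.358,0.006],[0.477,-0.358,0.006]],"turn":[0.025,0.05,0.06,0.06,0.06,0.06,0.06,0.06]}' 20 && python3 -m pendant '{"fingers":[40,40,40,40,40],"travel":[[0.04,0.04,0],[0.09,0.088,0],[0.14,0.137,0],[0.19,0.186,0],[0.2,0.196,0]],"turn":[0,0,0,0,0]}' 20 && python3 -m pendant '{"fingers":[40,40,40,40,40,40],"travel":[[0.04,0.04,0],[0.084,0.083,0],[0.084,0.083,-0.015],[0.084,0.083,-0.028],[0.084,0.083,-0.028],[0.084,0.083,-0.028]],"turn":[0,0,0,0,0,0]}' 20
python3 - <<'E'
from h import *
s=bot.state();print(s["ee_pos"],s["force"],s["wrist_torque"])
im=bot.capture("wrist")
for r in(220,245,255,265): print(r,[im[r,c].tolist()[::-1] for c in range(280,372,8)])
E
```

```text
t: 39.92
ee_pos: [0.4991, 0.2513, 0.1221]
orientation: [-0.001, 0.925, 0.38, -0.0]
force: [-0.5, -0.1, -1.3]
grip_width: 0.0601
finger_force: 20.0
t: 40.55
ee_pos: [0.55, 0.3011, 0.1217]
orientation: [-0.001, 0.925, 0.381, -0.0]
force: [-1.0, 1.0, -1.8]
grip_width: 0.0595
finger_force: 20.0
t: 41.3
ee_pos: [0.5703, 0.3204, 0.1152]
orientation: [-0.001, 0.925, 0.38, -0.0]
force: [-0.4, 0.1, -0.3]
grip_width: 0.0599
finger_force: 20.0
[0.57028462 0.32037405 0.11524068] [-0.40103785  0.07835273 -0.29103456] [-0.05138424  0.12893616 -0.02304228]
220 [[191, 121, 82], [195, 122, 82], [195, 121, 81], [195, 122, 83], [253, 190, 129], [254, 203, 148], [203, 119, 82], [196, 120, 84], [194, 119, 83], [192, 117, 80], [192, 120, 80], [192, 117, 82]]
245 [[230, 183, 127], [230, 183, 127], [255, 250, 217], [255, 251, 219], [253, 187, 129], [254, 202, 147], [246, 206, 150], [254, 244, 201], [254, 245, 203], [214, 166, 116], [210, 159, 108], [231, 188, 131]]
255 [[227, 181, 124], [232, 186, 130], [142, 160, 229], [145, 165, 233], [252, 187, 128], [254, 202, 148], [176, 141, 176], [141, 159, 228], [133, 148, 216], [198, 152, 111], [224, 176, 122], [229, 182, 128]]
265 [[231, 187, 130], [230, 185, 128], [232, 188, 131], [231, 187, 130], [231, 187, 132], [232, 189, 134], [231, 186, 129], [232, 188, 133], [230, 185, 130], [230, 184, 130], [227, 181, 127], [222, 175, 123]]
```

Centred again. I lower it a little, release, retreat and check.

```bash
python3 -m pendant '{"fingers":[40,40,68,68,68,68,68,68,68,68,68,68,68],"travel":[[0,0,-0.006],[0,0,-0.01],[0,0,-0.01],[0,0,-0.01],[0,0,-0.01],[0,0,0.1],[0,0,0.25],[0,0,0.45],[-0.2,-0.2,0.6],[-0.4,-0.5,0.6],[-0.4,-0.8,0.6],[-0.4,-1,0.6],[-0.4,-1,0.6]],"turn":[0,0,0,0,0,0,0,0,0,0,0,0,0]}' 20
python3 - <<'E'
from h import *
s=bot.state();print(s["ee_pos"])
for r in blue("top",.153): print(r)
PT=cam("top");print([proj("top",X,PT).round() for X in([.5704,.3204,.15],[.63,.26,.15],[.6896,.1995,.15])])
P=cam("wrist");print(blue("wrist",.15)); im=bot.capture("top"); cv2.imwrite("pics/t20.png",im)
for l in("stamp0","tray","spool0"): print(l,[(np.round(d["location"]).tolist(),round(d["confidence"],2)) for d in bot.spot_in("top",l)])
# tray on mat: compare tan vs brown mask
h=cv2.cvtColor(im,cv2.COLOR_BGR2HSV)[230:380,370:500]; m=cv2.inRange(h,(8,60,135),(30,190,255)); 
k,_,st,c=cv2.connectedComponentsWithStats(m); i=1+np.argmax(st[1:,4]); cs=cv2.findContours((_==i).astype(np.uint8),0,2)[0][0]
b=cv2.boxPoints(cv2.minAreaRect(cs))+[370,230]; X=np.array([ray("top",q,.037,PT)[:2] for q in b]); print(st[i],X.round(3).tolist(),X.mean(0))
E
```

```text
t: 42.98
ee_pos: [0.47, 0.0675, 0.2656]
orientation: [-0.001, 0.925, 0.379, 0.0]
force: [0.3, 0.6, 0.1]
grip_width: 0.0682
finger_force: 0.0
[0.47003512 0.06747774 0.26557668]
([69, 144, 65, 62, 3026], [101.0, 174.9], [0.7942, 0.5203])
([425, 144, 14, 44, 126], [431.3, 165.6], [0.7899, -0.3488])
([213, 201, 17, 17, 142], [220.6, 208.5], [0.6916, 0.2058])
([191, 225, 18, 17, 152], [199.1, 232.7], [0.6288, 0.261])
([166, 247, 19, 18, 157], [174.6, 255.6], [0.5708, 0.3227])
([566, 414, 18, 66, 755], [574.2, 447.1], [0.0716, -0.6381])
[array([176., 256.]), array([200., 232.]), array([223., 209.])]
[]
stamp0 [([309.0, 282.0], 0.62), ([312.0, 251.0], 0.59), ([398.0, 242.0], 0.56), ([312.0, 260.0], 0.52), ([439.0, 250.0], 0.42)]
tray [([436.0, 309.0], 0.72)]
spool0 [([202.0, 236.0], 0.85), ([222.0, 211.0], 0.75), ([176.0, 259.0], 0.66)]
[  21   46   85   64 3867] [[0.485, -0.233], [0.519, -0.452], [0.378, -0.466], [0.345, -0.25]] [ 0.4317286  -0.35027549]
```

```bash
python3 -c "
from bench import bot; print(bot.finish_job())"
```

```text
the job is handed in; nothing more can be done
None
```

The job is handed in at about 43 s: all four stamps (three from the tray and the one stray I found) are in the white box, the empty tray is back on its mat lined up with it, and the three spools hang one to an arm; my last checks used pixel measurements because the 14 picture views were used up.

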